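Ready the frame clamp: face the V block to the jaw, then hold the jaw open at the set clip

TASK

Get the picture-frame clamp ready for a frame corner: with the spring jaw still closed, turn the round corner block by its wing until its V opening faces squarely along the white line to the jaw. Then take the jaw's upright post, pull the jaw back against its spring until its pointer is level with the clip on the scale, and finish still holding it there with the fingers on the jaw, so that a colleague can put the frame in. Leave the small frame, the pliers and the box where they lie.

Things in the scene. Friction and masses are not known exactly. Their poses are not given: they have to be found in the camera images.
- clamp: The frame clamp: a fixed grey steel plate 120 x 320 x 16 mm. Origin on the table under it; +y runs along the plate from jaw to corner block, z up; the plate spans y -165 to +155 mm. The jaw slides on the line x = 0 and is pulled out towards -y. The block's upright turning axis is at x 0, y +100 mm. A white line on the plate at x = 0 runs from block to jaw; white scale ticks on the +x side.
- block (a joint): Turn of the corner block about its upright axis, rad; 0 = V faces the jaw exactly along the white line, positive = counter-clockwise seen from above. Range -1.8 to 1.8. Light friction (about 0.06 N m) keeps it where it is left. It starts turned positive, by 0.5 to 1.4 rad.
- vee (a point): Middle of the mouth of the corner block's V, 34 mm out from the turning axis, 36 mm above the table; the V faces from the axis to this point. The block is an aluminium disc 84 mm across, its top 28 mm above the table, carrying two low walls (tops 44 mm above the table) that form the V, opening outwards.
- wing (a point): Point on the block's turning axis, at the top edge of its wing, 84 mm above the table. The wing is an upright flat grip 12 mm thick and 46 mm long, standing on the disc; its length runs along the V's facing direction, from 14 mm before the axis (V side) to 32 mm behind it. Pinch it across its thickness at the axis, fingertips 50 mm or more above the table to clear V walls and plunger.
- jaw: The spring jaw: a dark steel carriage 60 x 50 x 24 mm on the clamp's rail, top 50 mm above the table, with a rubber-nosed plunger towards the block. Origin at its underside's centre, 26 mm above the table; axes as the clamp's. Closed, it is at clamp x 0, y -20 mm; it slides 85 mm towards clamp -y. A spring pulls it home: about 4 N closed, plus 0.8 N per 10 mm; let go, it returns.
- handle (a point): Centre of the top of the jaw's upright black round post, 22 mm in diameter, 50 mm tall, its top 100 mm above the table and its foot on the carriage top (50 mm above the table); over the carriage's centre.
- pointer (a point): Tip of the thin steel pointer (3 mm thick) that sticks out of the carriage's +x side over the scale, 42 mm from the jaw's centre line, 44 mm above the table; at the same clamp y as the post's centre.
- clip: The set clip: a small fixed brass saddle 16 x 12 x 22 mm with a 3 mm upright fin across its middle (fin top 50 mm above the table), on the +x side of the plate, 51 mm from the jaw's centre line. Origin at its underside's centre, 16 mm above the table; axes as the clamp's. The pointer is level with it when both have the same clamp y: 30 to 70 mm from the closed pointer.
- small_frame: Bystander: a small gilt picture frame 100 x 140 x 18 mm lying flat, loose beside the clamp. Origin at the underside's centre.
- pliers: Bystander: pliers with red grips, about 150 x 56 x 12 mm, lying loose beside the clamp. Origin near the pivot, on the table.
- screw_box: Bystander: an open white paper box 70 x 100 x 35 mm, loose beside the clamp. Origin at the underside's centre.

How it is judged (in metres and radians):
On the way:
1. the V block faces the jaw (within 0.12 rad) while the jaw is still closed (within 10 mm) (value of joint block between -0.12 and 0.12 rad and y of jaw in the frame of clamp above -0.03 m), for 0.3 s.
At the end, for the whole second after the job is handed in: The program has ended with the fingers still on the jaw (more than 3 N), the jaw still, its pointer within 4 mm of the clip's fin along the scale, and the block's V within 0.14 rad of the white line; the small frame, pliers and box within 20 mm of where they started (value of joint block between -0.14 and 0.14 rad and y of pointer in the frame of clip between -0.004 and 0.004 m and linear speed of jaw below 0.02 m/s and contact force between the fingers and jaw above 3 N and distance of each of small_frame, pliers, screw_box from where it was at the start of the episode below 0.02 m); the arm keeps its last pose, push and grip.
It fails at once if a bystander (small frame, pliers or box) is moved more than 20 mm (distance of any of small_frame, pliers, screw_box from where it was at the start of the episode above 0.02 m).
It also fails if it takes over 45 s, if anything falls off the work surface, if the arm or the gripper's body presses on something with over 40 N, if the wrist force passes 120 N, or if a joint passes its speed limit or range.

ROBOT

A 6-joint arm with a two-finger parallel gripper is mounted at the origin on the work surface. World frame = base frame: x ahead of the robot, y to its left, z up, the work surface at z = 0. Lengths are in mm, angles in degrees, forces in N, time in s.
With the tool pointing down it reaches from about 350 to 850 mm from the base axis. Payload 8.1 kg.
Tool frame: the origin (TCP) lies midway between the tips of the shut fingers; the grasp point (between the pads) lies 19 mm behind it; z points along the fingers, y is the line along which they close (so a half turn about z gives the same grasp; the last joint's range is limited). The gripper opens to 85 mm and grips with 20 to 120 N. Pads are 22 mm wide; open, the fingers measure 114 mm over their backs; the gripper's body (76 mm by 85 mm) begins 54 mm behind the grasp point. The pads swing forward as they close: fully open they stand 13 mm farther back than shut.
Start: joints at [61.284, 7.471, 85.268, -0, 87.261, -4.893], TCP at [242.333, 548.89, 231.292] pointing down, gripper open.
Joint ranges: [-169.43, 169.43], [-51.17, 129.36], [1.28, 143.12], [-76.62, 256.62], [0, 156.53], [-152.29, 152.29]. Speed limits (degrees/s): [136.94, 136.94, 159.86, 180, 180, 180].

INTERFACE

Orientations are given as [roll, pitch, yaw] about the fixed x, y, z axes, in that order (R = Rz(yaw) Ry(pitch) Rx(roll)).
In Python, from bench import r gives the robot as it stands.
- The arm moves only by the tool apply_moves, never from a script. Its argument "steps" is a list of rows, each a list of 7 numbers: the opening, from -1 (shut) to 1 (fully open), then the shift along the tool's x, y, z in mm, then the turn, a rotation vector about the tool's x, y, z in units of 5 degrees (1.0 is 5 degrees). A call has exactly 8 rows; each row shifts and turns the commanded pose from where the row before left it, along the tool's axes as they then stand; what a row does not reach is not made up. A row lasts 1/10 s, in which the tool goes at most 50 mm and 8.59 degrees, less where a joint would pass 70% of its speed; a pose out of reach is approached as far as the arm can. A call is refused whole if a number of a shift passes 50 or a number of a turn 1, either way. A call with a gripper value outside its range is refused whole. The fingers move at their own pace and stop on an object; "squeeze" is the grip in N (left out, the last holds). Time passes only in rows, so rows that do not move let the fingers close, or fill a call up. It gives the time, the measured TCP pose, the force, the opening and the grip force at its end, in the units of the state.
- r.sense(): the state, without advancing time (a new reading comes with each control period).
- r.snapshot(name): name is "scene" or "side" or "wrist"; returns a dict with "color" (420x560x3 uint8, blue, green, red), "depth" (420x560 float32, mm along the optical axis (not along the pixel's ray), 0 where there is no reading), "mtx" (3x3 intrinsics, pixels), "T" (4x4, takes a point from camera to world coordinates); the wrist camera has in their place "hand_eye" (4x4, takes a point from camera to tool coordinates, whose origin is the TCP and whose axes are the flange's). Camera axes: x right, y down, z forward; pixel columns grow to the right and rows downward; lengths in mm; the calibration is good to about 2 mm. A picture is of the moment at which its call begins: read the wrist's pose just before it.
- r.hand_in(): hands the job in; it is judged then, once.
The state is a dict: "time": time; "joint_pos": joint angles; "qd": joint speeds; "joint_efforts": joint torques, N m; "tool_pos": TCP position; "tcp_rot": TCP orientation; "ft_force": force on the tool from outside, world axes, zero at the start; "wrist_torque": the same for the moment, N m; "finger_gap": finger opening in mm; "grip_force": force on a finger pad.
Only numpy, scipy, OpenCV 4.12 (cv2) and the standard library are available. Lean on these libraries where they do the work, as an engineer would, in place of code of your own. Each camera call takes 0.05 s, during which the arm holds its last target. There are 200 camera calls.

## Working session

There is one attempt and no reset: what is moved stays moved. The work goes in short steps, Python scripts to look and compute and a tool call to move; the robot and the scene stay as the last step left them, time stands still between calls to the robot, and variables do not carry over. Pictures are saved under pics/ and viewed, at most 10 in all, crops included, and the job is handed in when it is done.

Besides the shell and the picture viewer there is one more tool, called after "Call:" by a JSON object that holds its "name" and its "arguments". apply_moves: Moves the arm, as the interface text tells. Its arguments: {"type":"object","properties":{"steps":{"type":"array"},"squeeze":{"type":"number"}},"required":["steps"]}

```bash
mkdir -p pics; ls; python3 - <<'E'
from bench import r
import cv2,numpy as np
s=r.sense();print(s)
for n in("scene","side"):
    d=r.snapshot(n);cv2.imwrite(f"pics/{n}0.png",d["color"]);np.savez(f"{n}0.npz",**d)
    print(n,d["mtx"],d["T"])
E
```

```text
pics
{'time': 0.0, 'joint_pos': array([ 6.12832239e+01,  7.51676829e+00,  8.53310876e+01, -4.62600873e-04,
        8.72589646e+01, -4.89130791e+00]), 'qd': array([ 0.05968384,  0.0227804 ,  0.0846788 , -0.00431254, -0.02899418,
       -0.0373751 ]), 'joint_efforts': array([ 4.40968925e-04, -5.69399321e+01, -5.00552416e+01, -1.38982459e-04,
        1.51069608e-02,  9.25361223e-05]), 'tool_pos': array([242.07166056, 548.39966975, 230.20976928]), 'tcp_rot': array([-1.79893529e+02, -8.64777960e-03,  1.56174546e+02]), 'ft_force': array([-0.05786456,  1.21903936,  0.27986399]), 'wrist_torque': array([ 0.01303131,  0.02280444, -0.0492835 ]), 'grip_force': 0.0, 'finger_gap': 85.46706815552332}
scene [[398.1993714    0.         274.12166169]
 [  0.         398.1993714  208.957053  ]
 [  0.           0.           1.        ]] [[ 4.06054720e-01  5.72908537e-01 -7.11965851e-01  1.14182894e+03]
 [ 9.13806223e-01 -2.47033988e-01  3.22385475e-01 -2.36813475e+02]
 [ 8.81762716e-03 -7.81504969e-01 -6.23836704e-01  5.91067605e+02]
 [ 0.00000000e+00  0.00000000e+00  0.00000000e+00  1.00000000e+00]]
side [[410.53754459   0.         284.05359944]
 [  0.         410.53754459 202.10662872]
 [  0.           0.           1.        ]] [[ 8.96765422e-01 -3.04039251e-01  3.21515025e-01  3.95797692e+02]
 [-4.42299473e-01 -6.38075067e-01  6.30262949e-01 -4.25007684e+02]
 [ 1.35260465e-02 -7.07403946e-01 -7.06680057e-01  5.71850500e+02]
 [ 0.00000000e+00  0.00000000e+00  0.00000000e+00  1.00000000e+00]]
```

View pics/scene0.png

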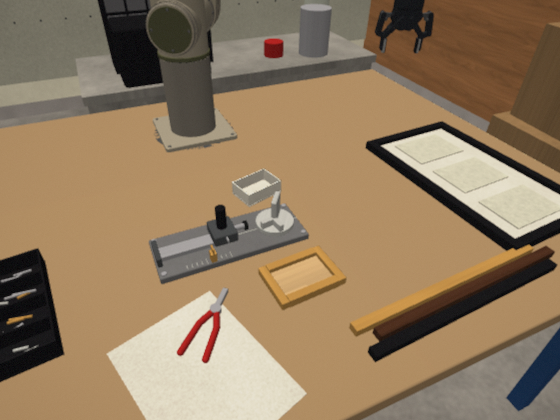

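View pics/side0.png

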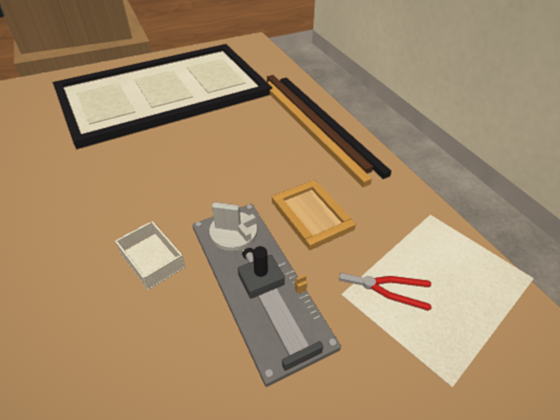

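The scene view shows the post top near (221,208), wing (276,205), clip (213,254) and box (256,186). The side view shows the post top at (260,250), wing top (226,206), clip (300,283) and plate corners (193,224), (250,206), (340,348), (267,384).

```bash
cat > h.py <<'E'
import numpy as np,cv2
from scipy.spatial.transform import Rotation as R
def ray(d,p,T=None):
    T=d["T"] if T is None else T
    v=T[:3,:3]@np.linalg.solve(d["mtx"],[p[0],p[1],1.]);return T[:3,3],v/np.linalg.norm(v)
def onz(d,p,z,T=None):
    o,v=ray(d,p,T);return o+v*(z-o[2])/v[2]
def tri(r1,r2):
    A=np.zeros((3,3));b=np.zeros(3)
    for o,v in(r1,r2):
        P=np.eye(3)-np.outer(v,v);A+=P;b+=P@o
    x=np.linalg.solve(A,b);return x,[np.linalg.norm((np.eye(3)-np.outer(v,v))@(x-o)) for o,v in(r1,r2)]
def tool(s):
    T=np.eye(4);T[:3,:3]=R.from_euler("xyz",s["tcp_rot"],degrees=True).as_matrix();T[:3,3]=s["tool_pos"];return T
E
python3 - <<'E'
from h import *
a=np.load("scene0.npz");b=np.load("side0.npz")
print("post",tri(ray(a,(221,208)),ray(b,(260,250))),onz(b,(260,250),100))
print("clip",onz(a,(213,250),50),onz(b,(300,279),50))
print("wing",onz(b,(226,206),84), onz(a,(277,196),84))
c=[onz(b,p,16)[:2] for p in((193,224),(250,206),(340,348),(267,384))]
print(c,[np.linalg.norm(c[i]-c[i-1]) for i in range(4)])
d=[onz(a,p,16)[:2] for p in((152,243),(308,238),(163,274))];print(d)
y=(c[0]+c[1]-c[2]-c[3]);print("yaw of clamp +y",np.degrees(np.arctan2(y[1],y[0])))
from bench import r
print(r.sense()["tool_pos"], r.snapshot("wrist")["hand_eye"],r.snapshot("wrist")["mtx"])
E
```

```text
post (array([535.53518994, -77.58265674,  99.19590671]), [np.float64(0.5198109799510611), np.float64(0.5198109799510195)]) [535.26493301 -77.54609191 100.        ]
clip [ 593.47656732 -116.70868682   50.        ] [ 582.10028444 -117.88261      50.        ]
wing [526.62371914  43.3746875   84.        ] [525.16101749  48.80261876  84.        ]
[array([474.93292339,  91.37322829]), array([585.80780773,  89.13649852]), array([ 590.92426881, -225.48725658]), array([ 477.24510363, -225.72389021])] [np.float64(317.10554826513186), np.float64(110.89744332340751), np.float64(314.6653547032276), np.float64(113.6794114670017)]
[array([ 488.66178434, -219.38314021]), array([604.34942486,  86.29423171]), array([ 583.73322438, -216.19877866])]
yaw of clamp +y 90.6737313833647
[242.10099135 548.44985922 230.35364806] [[-6.00993324e-04 -9.50934945e-01 -3.09390317e-01  7.92387840e+01]
 [ 9.99999655e-01 -3.94306664e-04 -7.30575966e-04  7.45783926e-01]
 [ 5.72735553e-04 -3.09390650e-01  9.50934855e-01 -1.42824493e+02]
 [ 0.00000000e+00  0.00000000e+00  0.00000000e+00  1.00000000e+00]] [[364.79348984   0.         279.49383831]
 [  0.         364.79348984 215.61056359]
 [  0.           0.           1.        ]]
```

```bash
cat >> h.py <<'E'
def plan(p0,yaw0,p1,yaw1,n,grip=1):
    """tool-down rows: even shift + yaw, printed rounded"""
    p=np.array(p0,float);y=yaw0;d=(np.array(p1)-p)/n;k=(yaw0-yaw1)/5/n
    assert abs(k)<=1 and np.linalg.norm(d)<=50,(k,np.linalg.norm(d))
    k=round(k,2)
    for i in range(n):
        c,s=np.cos(np.radians(y)),np.sin(np.radians(y));t=np.array(p0)+d*(i+1)-p
        l=np.round([c*t[0]+s*t[1],s*t[0]-c*t[1],-t[2]],1)
        p=p+[c*l[0]+s*l[1],s*l[0]-c*l[1],-l[2]];y-=5*k
        print(f"[{grip},{l[0]},{l[1]},{l[2]},0,0,{k}]",end="," if (i+1)%8 else "\n")
    print("end",p.round(1),round(y,1))
E
python3 -c "
from h import *
plan((242.3,548.9,231.3),156.17,(538,-10,250),90,16)"
```

```text
[1,-31.0,-24.5,-1.2,0,0,0.83],[1,-32.7,-22.2,-1.1,0,0,0.83],[1,-34.3,-19.7,-1.2,0,0,0.83],[1,-35.5,-17.2,-1.2,0,0,0.83],[1,-36.7,-14.6,-1.1,0,0,0.83],[1,-37.7,-11.9,-1.2,0,0,0.83],[1,-38.5,-9.2,-1.2,0,0,0.83],[1,-39.0,-6.3,-1.2,0,0,0.83]
[1,-39.4,-3.5,-1.1,0,0,0.83],[1,-39.5,-0.7,-1.2,0,0,0.83],[1,-39.4,2.2,-1.2,0,0,0.83],[1,-39.2,5.1,-1.1,0,0,0.83],[1,-38.7,7.9,-1.2,0,0,0.83],[1,-38.1,10.6,-1.2,0,0,0.83],[1,-37.2,13.4,-1.1,0,0,0.83],[1,-36.1,16.1,-1.2,0,0,0.83]
end [538. -10. 250.] 89.8
```

Call:
{"name": "apply_moves", "arguments": {"steps": [[1,-31.0,-24.5,-1.2,0,0,0.83],[1,-32.7,-22.2,-1.1,0,0,0.83],[1,-34.3,-19.7,-1.2,0,0,0.83],[1,-35.5,-17.2,-1.2,0,0,0.83],[1,-36.7,-14.6,-1.1,0,0,0.83],[1,-37.7,-11.9,-1.2,0,0,0.83],[1,-38.5,-9.2,-1.2,0,0,0.83],[1,-39.0,-6.3,-1.2,0,0,0.83]]}}

```text
time: 1.0
tool_pos: [390.6, 268.0, 240.7]
tcp_rot: [180.0, 0.0, 122.8]
ft_force: [1.0, 0.3, 0.2]
finger_gap: 85.5
grip_force: 0.0
```

Call:
{"name": "apply_moves", "arguments": {"steps": [[1,-39.4,-3.5,-1.1,0,0,0.83],[1,-39.5,-0.7,-1.2,0,0,0.83],[1,-39.4,2.2,-1.2,0,0,0.83],[1,-39.2,5.1,-1.1,0,0,0.83],[1,-38.7,7.9,-1.2,0,0,0.83],[1,-38.1,10.6,-1.2,0,0,0.83],[1,-37.2,13.4,-1.1,0,0,0.83],[1,-36.1,16.1,-1.2,0,0,0.83]]}}

```text
time: 1.8
tool_pos: [538.6, -11.6, 249.9]
tcp_rot: [-180.0, -0.0, 89.6]
ft_force: [1.1, -0.0, -0.2]
finger_gap: 85.4
grip_force: 0.0
```

```bash
python3 - <<'E'
from bench import r
from h import *
s=r.sense();d=r.snapshot("wrist");d["T"]=tool(s)@d["hand_eye"];np.savez("w1.npz",**d);cv2.imwrite("pics/w1.png",d["color"]);print(s["time"],s["tool_pos"],s["tcp_rot"],s["ft_force"],s["qd"])
E
```

```text
1.8 [538.55782545 -11.5852041  249.9165215 ] [-1.79997560e+02 -5.74554024e-03  8.95964886e+01] [ 1.09244447 -0.00429449 -0.23814603] [-35.74297441  28.61735447 -28.72040058   0.05094191  -0.14597489
   5.52052164]
```

View pics/w1.png

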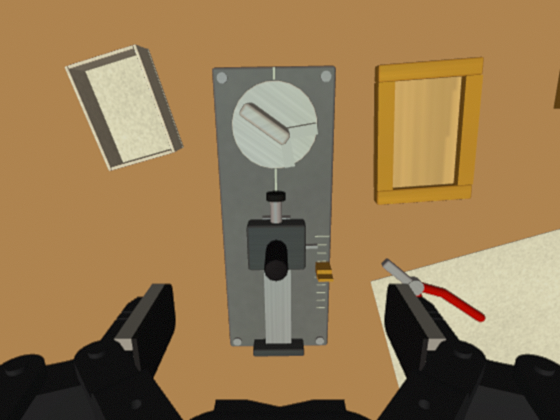

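The wrist view shows the disc at (274,124) and the wing running from (245,108) to (285,138), with the V to its lower right. The post top is at about (275,268), the pointer at (318,246) and the clip at (324,271). The arm was still settling, so I'll retake it and view an enlarged crop.

```bash
python3 - <<'E'
from bench import r
from h import *
r.snapshot("wrist");r.snapshot("wrist")
s=r.sense();d=r.snapshot("wrist");d["T"]=tool(s)@d["hand_eye"];np.savez("w1.npz",**d);print(s["time"],s["tool_pos"],s["tcp_rot"],abs(s["qd"]).max())
c=d["color"][50:350,190:350];cv2.imwrite("pics/w1c.png",np.hstack([cv2.resize(c[:150],None,fx=2.5*1,fy=2.5,interpolation=3),cv2.resize(c[150:],None,fx=2.5,fy=2.5,interpolation=3)]))
E
```

```text
1.95 [538.5256302  -12.08597456 249.56764456] [-1.79958228e+02  8.81475688e-03  8.95660843e+01] 2.7001326662730496
```

View pics/w1c.png

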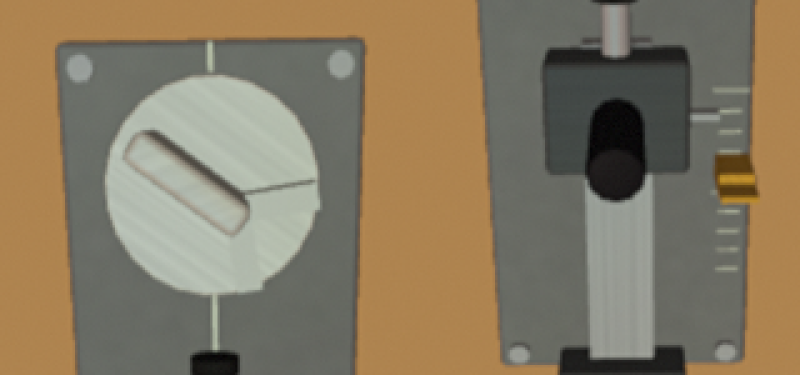

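The enlarged crop shows the wing's top face running from about (131,147) to (240,222) in crop pixels, the white line from (210,45) to (215,350), and the disc centred at (212,184). In the right panel the pointer tip is at (719,117), the fin at (735,180) and the post top at (615,175).

```bash
python3 - <<'E'
from h import *
d=np.load("w1.npz")
L=lambda u,v:(190+u/2.5-.3,50+v/2.5-.3)
Q=lambda u,v:(190+(u-400)/2.5-.3,200+v/2.5-.3)
f=lambda p,z:onz(d,p,z)[:2].round(1)
ang=lambda a,b:np.degrees(np.arctan2(*(b-a)[::-1])).round(1)
c=[f(L(57,43),16),f(L(363,40),16),f(Q(743,358),16),f(Q(502,362),16)];print("plate",c,[np.linalg.norm(c[i]-c[i-1]).round(1) for i in range(4)])
print("edges",ang(c[3],c[0]),ang(c[2],c[1]))
a,b=f(L(210,45),16),f(L(215,350),16);print("line",a,b,ang(b,a))
print("disc",f(L(212,184),28),f(L(105,184),28),f(L(320,184),28))
a,b=f(L(131,147),84),f(L(240,222),84);print("wing",a,b,ang(a,b),np.linalg.norm(b-a))
print("post",f(Q(615,175),100),"ptr",f(Q(719,117),44),"fin",f(Q(735,180),50),f(Q(716,180),50),f(Q(754,181),50))
print("box etc")
E
```

```text
plate [array([475.4,  95.6]), array([592.6,  95.7]), array([ 595. , -219.1]), array([ 476.9, -220.5])] [np.float64(316.1), np.float64(117.2), np.float64(314.8), np.float64(118.1)]
edges 90.3 90.4
line [534.   94.4] [534.5 -25.8] 90.2
disc [534.3  43.4] [492.8  43.7] [576.2  43.1]
wing [508.9  59. ] [544.3  34.8] -34.4 42.88123132560443
post [534.8 -77.8] ptr [577.2 -79.5] fin [ 583.9 -105.3] [ 576.  -105.3] [ 591.8 -105.9]
box etc
```

```bash
python3 - <<'E'
from bench import r
from h import *
s=r.sense();print(s["tool_pos"],s["tcp_rot"],abs(s["qd"]).max())
plan(s["tool_pos"],s["tcp_rot"][2],(534.4,43,110),145.6,16)
E
```

```text
[538.06528447 -10.74537292 249.55476086] [-1.79947033e+02 -2.23069557e-02  8.96875271e+01] 2.041755441566436
[1,3.4,-0.2,8.7,0,0,-0.7],[1,3.3,-0.1,8.7,0,0,-0.7],[1,3.4,0.2,8.8,0,0,-0.7],[1,3.3,0.3,8.7,0,0,-0.7],[1,3.4,0.6,8.7,0,0,-0.7],[1,3.2,0.8,8.7,0,0,-0.7],[1,3.3,1.0,8.8,0,0,-0.7],[1,3.1,1.1,8.7,0,0,-0.7]
[1,3.1,1.4,8.7,0,0,-0.7],[1,3.0,1.5,8.7,0,0,-0.7],[1,2.9,1.7,8.7,0,0,-0.7],[1,2.8,1.9,8.8,0,0,-0.7],[1,2.6,2.1,8.7,0,0,-0.7],[1,2.5,2.2,8.7,0,0,-0.7],[1,2.4,2.4,8.7,0,0,-0.7],[1,2.3,2.5,8.8,0,0,-0.7]
end [534.4  43.  110. ] 145.7
```

Call:
{"name": "apply_moves", "arguments": {"steps": [[1,3.4,-0.2,8.7,0,0,-0.7],[1,3.3,-0.1,8.7,0,0,-0.7],[1,3.4,0.2,8.8,0,0,-0.7],[1,3.3,0.3,8.7,0,0,-0.7],[1,3.4,0.6,8.7,0,0,-0.7],[1,3.2,0.8,8.7,0,0,-0.7],[1,3.3,1.0,8.8,0,0,-0.7],[1,3.1,1.1,8.7,0,0,-0.7]]}}

```text
time: 2.8
tool_pos: [535.6, 18.5, 179.8]
tcp_rot: [-180.0, -0.0, 118.1]
ft_force: [-0.2, 0.0, -0.8]
finger_gap: 85.1
grip_force: 0.0
```

Call:
{"name": "apply_moves", "arguments": {"steps": [[1,3.1,1.4,8.7,0,0,-0.7],[1,3.0,1.5,8.7,0,0,-0.7],[1,2.9,1.7,8.7,0,0,-0.7],[1,2.8,1.9,8.8,0,0,-0.7],[1,2.6,2.1,8.7,0,0,-0.7],[1,2.5,2.2,8.7,0,0,-0.7],[1,2.4,2.4,8.7,0,0,-0.7],[1,2.3,2.5,8.8,0,0,-0.7]]}}

```text
time: 3.6
tool_pos: [533.7, 45.3, 110.1]
tcp_rot: [180.0, -0.0, 146.1]
ft_force: [-0.1, -0.9, -0.2]
finger_gap: 85.2
grip_force: 0.0
```

```bash
python3 - <<'E'
from bench import r
from h import *
for i in range(3): r.snapshot("wrist")
s=r.sense();d=r.snapshot("wrist");d["T"]=tool(s)@d["hand_eye"];np.savez("w2.npz",**d);cv2.imwrite("pics/w2.png",d["color"]);print(s["time"],s["tool_pos"],s["tcp_rot"],abs(s["qd"]).max())
E
```

```text
3.75 [533.25870604  44.9694398  109.81902335] [-1.79957978e+02 -8.48736727e-02  1.45835286e+02] 1.2889237493682415
```

View pics/w2.png

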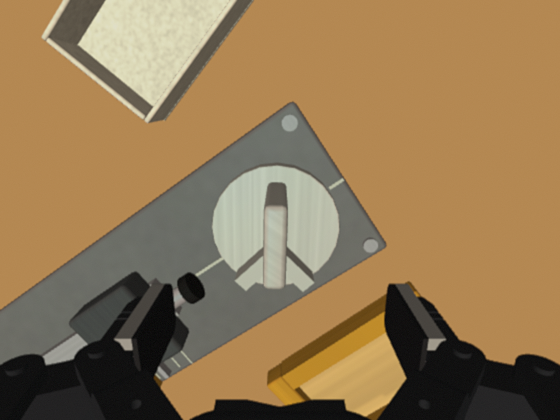

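The picture shows the wing upright in the image, its top face running from (275,206) to (274,288), with the disc centred near (276,226).

```bash
python3 - <<'E'
from bench import r
from h import *
d=np.load("w2.npz")
a=onz(d,(275.3,206),84);b=onz(d,(274.5,288),84);v=(b-a)[:2];L=np.linalg.norm(v);u=v/L
print(a,b,L,"facing",np.degrees(np.arctan2(u[1],u[0])),"axis",b[:2]-14*u,"disc",onz(d,(276,226),28))
s=r.sense();print(s["tool_pos"],s["tcp_rot"],abs(s["qd"]).max())
plan(s["tool_pos"],s["tcp_rot"][2],(534.2,43,55),145.4,8)
E
```

```text
[508.14674154  60.293902    84.        ] [544.55793866  34.85691914  84.        ] 44.41638631172548 facing -34.938277303878024 axis [533.08116619  42.87463039] disc [532.89335469  43.07982078  28.        ]
[533.85730842  44.61316173 110.49592894] [-1.79989140e+02 -2.23874588e-02  1.45775245e+02] 0.945147902410229
[1,-0.1,-0.1,6.9,0,0,0.01],[1,-0.2,-0.2,7.0,0,0,0.01],[1,-0.1,-0.1,6.9,0,0,0.01],[1,-0.2,-0.2,6.9,0,0,0.01],[1,-0.1,-0.1,7.0,0,0,0.01],[1,-0.2,-0.2,6.9,0,0,0.01],[1,-0.1,-0.1,7.0,0,0,0.01],[1,-0.2,-0.1,6.9,0,0,0.01]
end [534.2  43.   55. ] 145.4
```

Call:
{"name": "apply_moves", "arguments": {"steps": [[1,-0.1,-0.1,6.9,0,0,0],[1,-0.2,-0.2,7,0,0,0],[1,-0.1,-0.1,6.9,0,0,0],[1,-0.2,-0.2,7,0,0,0],[1,-0.1,-0.1,7,0,0,0],[1,-0.2,-0.2,7,0,0,0],[1,-0.1,-0.1,7,0,0,0],[1,-0.1,-0.2,7,0,0,0]]}}

```text
time: 4.6
tool_pos: [534.5, 42.1, 53.9]
tcp_rot: [-180.0, -0.0, 145.8]
ft_force: [-0.6, 0.2, 0.8]
finger_gap: 85.6
grip_force: 0.0
```

Call:
{"name": "apply_moves", "arguments": {"steps": [[1,0,0,0,0,0,0],[-1,0,0,0,0,0,0],[-1,0,0,0,0,0,0],[-1,0,0,0,0,0,0],[-1,0,0,0,0,0,0],[-1,0,0,0,0,0,0],[-1,0,0,0,0,0,0],[-1,0,0,0,0,0,0]], "squeeze": 25}}

```text
time: 5.4
tool_pos: [534.3, 41.1, 55.0]
tcp_rot: [-179.9, 0.0, 145.8]
ft_force: [-4.2, -5.2, 5.1]
finger_gap: 11.6
grip_force: 28.9
```

Call:
{"name": "apply_moves", "arguments": {"steps": [[-1,0,0,0,0,0,0.7],[-1,0,0,0,0,0,0.7],[-1,0,0,0,0,0,0.7],[-1,0,0,0,0,0,0.7],[-1,0,0,0,0,0,0.7],[-1,0,0,0,0,0,0.7],[-1,0,0,0,0,0,0.7],[-1,0,0,0,0,0,0.7]]}}

```text
time: 6.2
tool_pos: [534.1, 41.0, 55.0]
tcp_rot: [-179.9, 0.1, 117.6]
ft_force: [-5.7, -6.9, 5.4]
finger_gap: 11.6
grip_force: 29.0
```

Call:
{"name": "apply_moves", "arguments": {"steps": [[-1,0,0,0,0,0,0.7],[-1,0,0,0,0,0,0.7],[-1,0,0,0,0,0,0.7],[-1,0,0,0,0,0,0.7],[-1,0,0,0,0,0,0.7],[-1,0,0,0,0,0,0.7],[-1,0,0,0,0,0,0.7],[-1,0,0,0,0,0,0.6]]}}

```text
time: 7.0
tool_pos: [533.9, 40.9, 55.0]
tcp_rot: [-179.9, 0.1, 90.1]
ft_force: [-6.7, -6.1, 7.1]
finger_gap: 11.3
grip_force: 29.2
```

Call:
{"name": "apply_moves", "arguments": {"steps": [[-1,0,0,0,0,0,0],[-1,0,0,0,0,0,0],[-1,0,0,0,0,0,0],[-1,0,0,0,0,0,0],[-1,0,0,0,0,0,0],[-1,0,0,0,0,0,0],[-1,0,0,0,0,0,0],[-1,0,0,0,0,0,0]]}}

```text
time: 7.8
tool_pos: [534.0, 40.9, 55.0]
tcp_rot: [-179.9, 0.1, 90.3]
ft_force: [-6.4, -5.7, 7.3]
finger_gap: 11.5
grip_force: 29.2
```

Call:
{"name": "apply_moves", "arguments": {"steps": [[1,0,0,0,0,0,0],[1,0,0,0,0,0,0],[1,0,0,0,0,0,0],[1,0,0,0,0,0,0],[1,0,0,-10,0,0,0],[1,0,0,-25,0,0,0],[1,0,0,-25,0,0,0],[1,0,0,-15,0,0,0]]}}

```text
time: 8.6
tool_pos: [535.8, 42.2, 132.6]
tcp_rot: [179.8, 0.0, 90.3]
ft_force: [0.5, -0.4, 0.8]
finger_gap: 85.3
grip_force: 0.0
```

```bash
python3 - <<'E'
from bench import r
from h import *
for i in range(6): r.snapshot("wrist")
s=r.sense();d=r.snapshot("wrist");d["T"]=tool(s)@d["hand_eye"];np.savez("w3.npz",**d);cv2.imwrite("pics/w3.png",d["color"]);print(s["time"],s["tool_pos"],s["tcp_rot"],abs(s["qd"]).max())
E
```

```text
8.9 [533.58275911  42.1625437  128.05643449] [-1.79866177e+02 -4.28996076e-03  9.02752067e+01] 0.35813990318277594
```

View pics/w3.png

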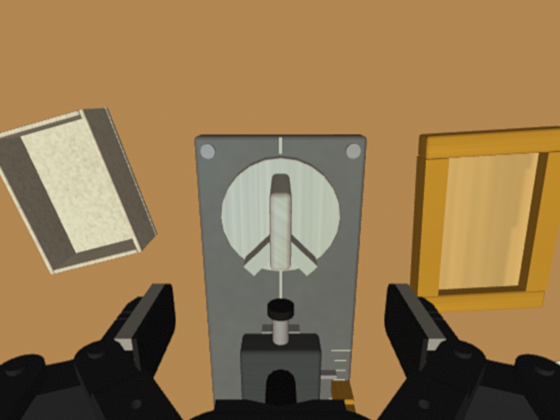

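The V now faces down the white line: the wing is vertical at x≈281 and the line runs at x≈280. Next is the post.

Call:
{"name": "apply_moves", "arguments": {"steps": [[1,-10,0,0,0,0,0],[1,-15,0,0,0,0,0],[1,-20,0.5,0,0,0,0],[1,-20,0,0,0,0,0],[1,-20,0.5,0,0,0,0],[1,-20,0,0,0,0,0],[1,-15,0,0,0,0,0],[1,0,0,0,0,0,0]]}}

```text
time: 9.75
tool_pos: [535.9, -80.4, 129.4]
tcp_rot: [-180.0, 0.0, 90.1]
ft_force: [0.9, 0.1, 0.4]
finger_gap: 85.2
grip_force: 0.0
```

```bash
python3 - <<'E'
from bench import r
from h import *
for i in range(5): r.snapshot("side")
s=r.sense();d=r.snapshot("side");cv2.imwrite("pics/s4.png",cv2.resize(d["color"][150:360,150:400],None,fx=2.5,fy=2.5,interpolation=3));print(s["time"],s["tool_pos"],s["tcp_rot"],abs(s["qd"]).max())
E
```

```text
10.0 [536.07084792 -77.27358914 129.47672194] [-1.79987550e+02 -1.45644992e-02  9.03131688e+01] 0.35095893319075333
```

View pics/s4.png

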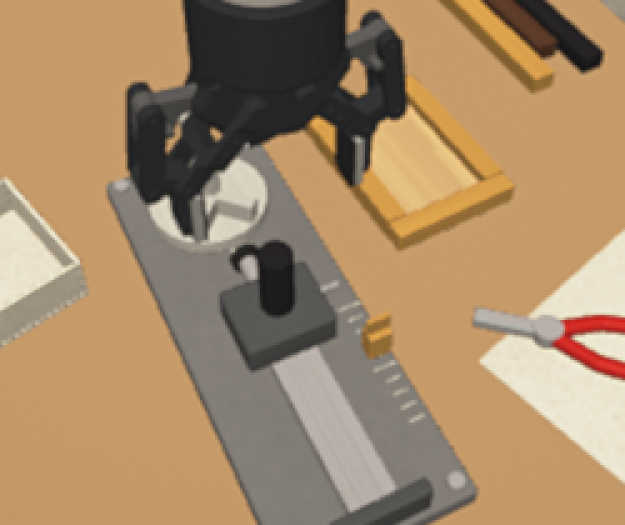

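The gripper hangs open above the post, which is at about (276,250) in this crop. It looks offset only because of its height. I'll descend.

Call:
{"name": "apply_moves", "arguments": {"steps": [[1,0,-0.5,5,0,0,0],[1,0,-0.5,8,0,0,0],[1,0,0,10,0,0,0],[1,0,0,12,0,0,0],[1,0,0,12,0,0,0],[1,0,0,11,0,0,0],[1,0,0,8,0,0,0],[1,0,0,0,0,0,0]]}}

```text
time: 10.85
tool_pos: [533.9, -77.6, 61.7]
tcp_rot: [-179.8, -0.0, 90.3]
ft_force: [-0.4, -0.5, 0.7]
finger_gap: 85.4
grip_force: 0.0
```

Call:
{"name": "apply_moves", "arguments": {"steps": [[-1,0,0,0,0,0,0],[-1,0,0,0,0,0,0],[-1,0,0,0,0,0,0],[-1,0,0,0,0,0,0],[-1,0,0,0,0,0,0],[-1,0,0,0,0,0,0],[-1,0,0,0,0,0,0],[-1,0,0,0,0,0,0]], "squeeze": 60}}

```text
time: 11.65
tool_pos: [534.7, -78.0, 64.3]
tcp_rot: [-179.9, 0.0, 90.3]
ft_force: [-6.3, 0.3, 7.3]
finger_gap: 20.7
grip_force: 58.9
```

```bash
python3 - <<'E'
from bench import r
from h import *
s=r.sense();d=r.snapshot("scene");np.savez("sc5.npz",**d);e=r.snapshot("side");np.savez("sd5.npz",**e)
print(s["time"],s["tool_pos"],s["tcp_rot"],s["ft_force"],abs(s["qd"]).max())
c=lambda i,x,y:cv2.resize(i["color"][y:y+90,x:x+80],None,fx=5,fy=5,interpolation=3)
cv2.imwrite("pics/c5.png",np.hstack([c(d,180,200),c(e,250,240)]))
E
```

```text
11.65 [534.71649414 -77.96411483  64.32622914] [-1.79944990e+02  1.04380397e-02  9.02806840e+01] [-6.31587363  0.29768256  7.28072788] 0.14351250145396433
```

View pics/c5.png

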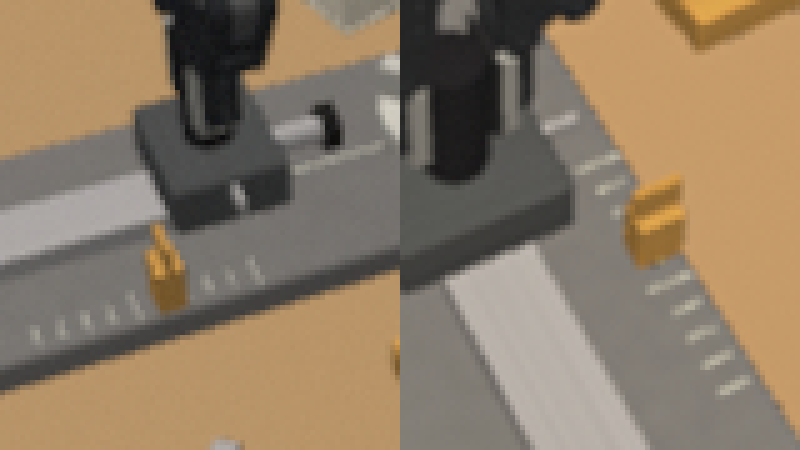

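The crop shows the fingers on the post. The pointer tip is at (240,200) in the scene half and (577,117) in the side half. The fin top is at about (157,229) and (658,191).

```bash
python3 - <<'E'
from h import *
a=np.load("sc5.npz");b=np.load("sd5.npz")
A=lambda u,v:(180+u/5-.4,200+v/5-.4);B=lambda u,v:(250+(u-400)/5-.4,240+v/5-.4)
for n,p,q,z in(("ptr",A(240,200),B(577,117),44),("fin",A(157,229),B(658,191),50)):
    print(n,onz(a,p,z),onz(b,q,z),tri(ray(a,p),ray(b,q)))
E
```

```text
ptr [570.55390739 -79.7904373   44.        ] [576.92527225 -77.30239485  44.        ] (array([575.30532448, -80.83671365,  48.78091431]), [np.float64(0.3309029926810612), np.float64(0.33090299268105705)])
fin [ 579.68322836 -116.50816987   50.        ] [ 584.7591528  -116.75197311   50.        ] (array([ 583.53078466, -117.89809503,   53.2539492 ]), [np.float64(0.6882688132239673), np.float64(0.6882688132239657)])
```

Call:
{"name": "apply_moves", "arguments": {"steps": [[-1,-2,0,0,0,0,0],[-1,-4,0,0,0,0,0],[-1,-5,0,0,0,0,0],[-1,-6,0,0,0,0,0],[-1,-6,0,0,0,0,0],[-1,-5,0,0,0,0,0],[-1,-4,0,0,0,0,0],[-1,0,0,0,0,0,0]]}}

```text
time: 12.55
tool_pos: [534.9, -109.2, 64.3]
tcp_rot: [-179.9, -0.1, 90.3]
ft_force: [-6.2, 6.2, 9.1]
finger_gap: 20.2
grip_force: 59.0
```

```bash
python3 - <<'E'
from bench import r
from h import *
for i in range(4): r.snapshot("side")
s=r.sense();d=r.snapshot("scene");np.savez("sc6.npz",**d);e=r.snapshot("side");np.savez("sd6.npz",**e);w=r.snapshot("wrist");w["T"]=tool(s)@w["hand_eye"];np.savez("w6.npz",**w)
print(s["time"],s["tool_pos"],s["tcp_rot"],s["ft_force"],abs(s["qd"]).max())
c=lambda i,x,y:cv2.resize(i["color"][y:y+60,x:x+50],None,fx=8,fy=8,interpolation=3)
cv2.imwrite("pics/c6.png",np.hstack([c(d,190,220),c(e,270,250)]))
E
```

```text
12.75 [ 534.87080131 -108.8875747    64.29229585] [-1.79939350e+02 -9.07248650e-02  9.02886575e+01] [-5.93449379  6.26737354  8.50728996] 0.08957063207322977
```

View pics/c6.png

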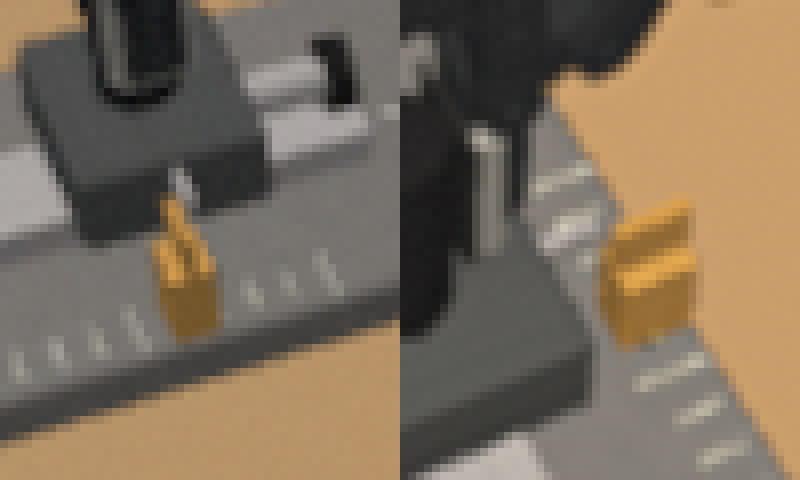

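In the scene half, the pointer tip (182,188) sits just to the +y side of the fin, whose far top end is at (167,195). In the side half, the pointer tip is at about (603,223) and the fin's top edge runs from (612,225) to (688,205).

```bash
python3 - <<'E'
from h import *
a=np.load("sc6.npz");b=np.load("sd6.npz")
A=lambda u,v:(190+u/8-.4,220+v/8-.4);B=lambda u,v:(270+(u-400)/8-.4,250+v/8-.4)
print("side ptr",onz(b,B(603,223),44),onz(b,B(545,242),44))
print("side fin",onz(b,B(612,225),50),onz(b,B(688,205),50), "saddle front edge top",onz(b,B(616,290),38),onz(b,B(692,262),38))
print("scene ptr",onz(a,A(182,188),44),"fin inner",onz(a,A(168,195),50),"outer",onz(a,A(190,262),50))
# expected pixel of fin top for candidate y
from numpy.linalg import inv
def px(d,X):
    c=inv(d["T"])@np.r_[X,1];u=d["mtx"]@c[:3];return u[:2]/u[2]
for y in(-112,-116,-120): print(y,"side",[((px(b,(x,y,50))-[270,250]+.4)*8+[400,0]).round(0) for x in(578,594)],"scene",[((px(a,(x,y,50))-[190,220]+.4)*8).round(0) for x in(578,594)])
print("ptr pred -109 side",((px(b,(577,-109,44))-[270,250]+.4)*8+[400,0]).round(0),"scene",((px(a,(577,-109,44))-[190,220]+.4)*8).round(0))
E
```

```text
side ptr [ 578.58116056 -108.52298308   44.        ] [ 566.58916086 -107.56673802   44.        ]
side fin [ 577.83585803 -113.26610495   50.        ] [ 593.02469979 -115.51733035   50.        ] saddle front edge top [ 575.86900701 -119.6047568    38.        ] [ 591.98363353 -120.34204728   38.        ]
scene ptr [ 568.19122239 -110.79949838   44.        ] fin inner [ 575.50843906 -116.05130532   50.        ] outer [ 599.87809944 -117.98586449   50.        ]
-112 side [array([610., 220.]), array([684., 189.])] scene [array([187., 197.]), array([207., 239.])]
-116 side [array([619., 236.]), array([694., 205.])] scene [array([171., 201.]), array([191., 244.])]
-120 side [array([629., 252.]), array([704., 221.])] scene [array([155., 206.]), array([175., 248.])]
ptr pred -109 side [597. 228.] scene [200. 209.]
```

Call:
{"name": "apply_moves", "arguments": {"steps": [[-1,-1,0,0,0,0,0],[-1,-2,0,0,0,0,0],[-1,-2,0,0,0,0,0],[-1,-1.5,0,0,0,0,0],[-1,0,0,0,0,0,0],[-1,0,0,0,0,0,0],[-1,0,0,0,0,0,0],[-1,0,0,0,0,0,0]]}}

```text
time: 13.7
tool_pos: [534.9, -115.2, 64.3]
tcp_rot: [-179.9, -0.1, 90.3]
ft_force: [-5.9, 7.0, 9.7]
finger_gap: 20.5
grip_force: 59.0
```

```bash
python3 - <<'E'
from bench import r
from h import *
s=r.sense();d=r.snapshot("scene");np.savez("sc7.npz",**d);e=r.snapshot("side");np.savez("sd7.npz",**e);w=r.snapshot("wrist")
print(s["time"],s["tool_pos"],s["tcp_rot"],s["ft_force"],abs(s["qd"]).max(),s["grip_force"])
c=lambda i,x,y:cv2.resize(i["color"][y:y+60,x:x+50],None,fx=8,fy=8,interpolation=3)
cv2.imwrite("pics/c7.png",np.hstack([c(d,190,220),c(e,270,250)]))
E
```

```text
13.7 [ 534.9450767  -115.20452471   64.31699214] [-1.79942913e+02 -9.96224761e-02  9.02977427e+01] [-5.86526514  6.95949797  9.73725092] 0.09354478970979402 59.02986032422632
```

View pics/c7.png

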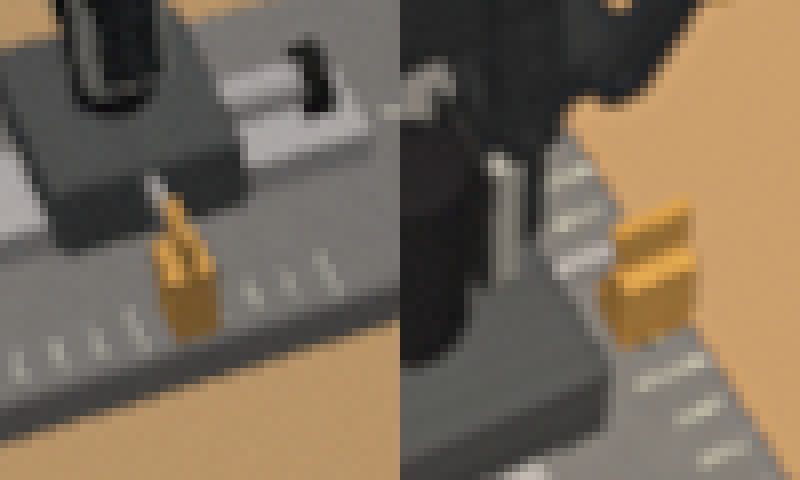

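```bash
python3 - <<'E'
from h import *
a=np.load("sc7.npz");b=np.load("sd7.npz")
A=lambda u,v:(190+u/8-.4,220+v/8-.4);B=lambda u,v:(270+(u-400)/8-.4,250+v/8-.4)
print("side ptr",onz(b,B(610,255),44),onz(b,B(560,268),44))
print("scene ptr",onz(a,A(152,187),44),onz(a,A(164,211),44))
from numpy.linalg import inv
def px(d,X):
    c=inv(d["T"])@np.r_[X,1];u=d["mtx"]@c[:3];return u[:2]/u[2]
for y in(-113,-115,-117):
  print(y,"side",[((px(b,(x,y,z))-[270,250]+.4)*8+[400,0]).round(0) for x,z in((565,44),(577,44),(578,50),(594,50))],"scene",[((px(a,(x,y,z))-[190,220]+.4)*8).round(0) for x,z in((565,44),(577,44),(578,50),(594,50))])
# yellow mask shape in both: brass pixel extents
for n,d,o in(("scene",a,(190,220)),("side",b,(270,250))):
    h=cv2.cvtColor(d["color"],cv2.COLOR_BGR2HSV);m=(h[...,0]>14)&(h[...,0]<26)&(h[...,1]>190);sub=m[o[1]:o[1]+60,o[0]:o[0]+50]
    v,u=np.nonzero(sub);
    for row in np.unique(v): print(n,row,u[v==row].min(),u[v==row].max(),end="; ")
    print()
E
```

```text
side ptr [ 576.43497591 -115.58241434   44.        ] [ 566.52476823 -114.05649919   44.        ]
scene ptr [ 564.89167777 -117.51144579   44.        ] [ 574.31385294 -117.27283833   44.        ]
-113 side [array([550., 267.]), array([606., 244.]), array([612., 224.]), array([686., 193.])] scene [array([170., 182.]), array([184., 213.]), array([183., 198.]), array([203., 240.])]
-115 side [array([555., 275.]), array([611., 252.]), array([617., 232.]), array([691., 201.])] scene [array([162., 185.]), array([176., 215.]), array([175., 200.]), array([195., 243.])]
-117 side [array([560., 283.]), array([616., 260.]), array([622., 240.]), array([696., 209.])] scene [array([154., 187.]), array([168., 218.]), array([167., 203.]), array([187., 245.])]
```

The pointer is level with the fin to about 1 mm in both views: -115 against -114 to -115.5 mm in the side view, and -117.4 against -116.5 mm in the scene view. The grip is 59 N and the arm is still, so I'm handing in.

```bash
python3 -c "
from bench import r
print(r.hand_in())"
```

```text
the job is handed in; nothing more can be done
None
```

I turned the block so its V faces the jaw along the white line, then pulled the jaw back until its pointer was about 1 mm from level with the clip's fin. I handed the job in with the fingers still holding the post at 59 N; no verdict came back.

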